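# Fold back the bifold dust cover and put the phone display away

## Robot

A 6-joint arm with a two-finger parallel gripper is mounted at the origin on a cart in front of the work surface, level with it; the furniture and walls round the work are solid. World frame = base frame: x ahead of the robot, y to its left, z up, the work surface at z = 0. Lengths are in m, angles in rad, forces in N, time in s.
With the tool pointing down it reaches from about 0.35 to 0.775 m from the base axis. Payload 5.5 kg.
Tool frame: the origin (TCP) lies midway between the tips of the shut fingers; the grasp point (between the pads) lies 19 mm behind it; z points along the fingers, y is the line along which they close (so a half turn about z gives the same grasp; the last joint's range is limited). The gripper opens to 85 mm and grips with 20 to 120 N. Pads are 22 mm wide; open, the fingers measure 114 mm over their backs; the gripper's body (76 mm by 85 mm) begins 54 mm behind the grasp point. The pads swing forward as they close: fully open they stand 13 mm farther back than shut.
Start: joints at [-1.468, 0.313, 0.046, 1.304, 0, 1.431], TCP at [0.138, -0.558, 0.231] pointing down, gripper open.
Joint ranges: [-2.76, 2.76], [-0.86, 1.69], [-1.03, 1.26], [-2.2, 2.34], [-1.47, 1.5], [-3.14, 3.14]. Speed limits (rad/s): [2.57, 2.57, 3.14, 3.14, 3.14, 3.14].

## Interface

Orientations are given as a unit quaternion [w, x, y, z].
In Python, from workcell import env gives the robot as it stands. The module is installed in compiled form; this text tells all that it offers.
- The arm moves only by the tool carry_out, never from a script. Its argument "series" is a list of rows, each an object with "delta_rot": the turn, a rotation vector about the world's x, y, z normalised to -1 to 1, where 1 is 0.1 rad, a list of three; "travel": the shift along the world's x, y, z normalised to -1 to 1, where 1 is 0.025 m, a list of three; "fingers": the closure, from -1 (fully open) to 1 (shut). In form: [{"delta_rot": [ax, ay, az], "travel": [tx, ty, tz], "fingers": fingers}, ...]. A call has 1 to 5 rows; each row shifts and turns the commanded pose from where the row before left it; what a row does not reach is not made up. A row lasts 1/8 s, in which the tool goes at most 62.5 mm and 10.7 degrees, less where a joint would pass 70% of its speed; a pose out of reach is approached as far as the arm can. A call with a number of a shift or a turn outside -1 to 1 is refused whole. A call with a gripper value outside its range is refused whole. The fingers move at their own pace and stop on an object; "squeeze" is the grip in N (left out, the last holds). Time passes only in rows, so rows that do not move let the fingers close. It gives the time, the measured TCP pose, the force, the opening and the grip force at its end, in the units of the state.
- env.get_state(): the state, without advancing time (a new reading comes with each control period).
- env.read_camera(name): name is "side" or "top" or "wrist"; returns a dict with "color" (384x512x3 uint8, red, green, blue), "fx", "fy", "cx", "cy" (pixels), "world_from_camera" (4x4, takes a point from camera to world coordinates); the wrist camera has in their place "hand_eye" (4x4, takes a point from camera to tool coordinates, whose origin is the TCP and whose axes are the flange's). Camera axes: x right, y up, looking along -z (the intrinsics and any distortion apply to the point x, -y, -z); pixel columns grow to the right and rows downward; lengths in m; the calibration is good to about 2 mm. The wrist camera is an equidistant fisheye: a pixel r from the principal point sees the ray r / f radians off the axis. A picture is of the moment at which its call begins: read the wrist's pose just before it. There is no depth.
- env.hand_in(): hands the job in; it is judged then, once.
The state is a dict: "clock": time; "joint_pos": joint angles; "qvel": joint speeds; "tau": joint torques, N m; "tcp_pos": TCP position; "orientation": TCP orientation; "wrist_force": force on the tool from outside, world axes, zero at the start; "ft_torque": the same for the moment, N m; "finger_gap": finger opening in m; "grip_force": force on a finger pad.
Only numpy, scipy, OpenCV 4.12 (cv2) and the standard library are available. Lean on these libraries where they do the work, as an engineer would, in place of code of your own. Each camera call takes 0.05 s, during which the arm holds its last target. There are 200 camera calls.

## Task

Open the dust box: fold its two-leaf cover up towards the hinge side until both leaves stand flat against each other and the spring catch has snapped in and holds them. Then lay the phone display from the bench face up and flat on the mat inside, beside the phone's rear shell. Do not force the thin cover, and leave the shell and the tools around where they are.

Things in the scene. Friction and masses are not known exactly. Their poses are not given: they have to be found in the camera images.
- dust_box: Shallow grey sheet-metal box fixed on the bench, 180 x 242 x 47 mm (x, y, z), inside 174 x 236 mm. Aluminium guide rails on its two x sides: outer faces at x = +-100 mm, tops 63 mm above the bench. Two-leaf cover on top, its upper face at 60 mm when closed. Origin: centre of the underside. x is parallel to the hinges; the fixed hinge is at the +y (left) end.
- cover_hinge (a point): Middle of the cover's fixed hinge line: x = 0, y = +117 mm, z = 53 mm in the box's frame, with the box's axes; the line runs along x. Hinge friction keeps the cover where it is left above about 0.7 rad; below 0.5 rad it may fall shut. The hinged leaf can weigh 20 % more or less; lifting takes up to 6 N at the bar.
- hinged_panel (a joint): Angle t (rad) of the hinged leaf (176 x 115 x 5 mm, from the fixed hinge towards -y of the box): 0 closed, both leaves flat in one plane; 1.571 upright, leaves flat together (hard stop). The second leaf's free edge slides in the rails, so the leaves rise like a tent, each at slope t. Closed is dead centre: pushing an edge does nothing, the middle must be lifted first.
- knee_mid (a point): Middle of the hinge line between the two leaves (the knee), 115 mm from the fixed hinge line, axes of the hinged leaf. It moves on an arc of 115 mm about the fixed hinge: 53 mm above the bench when closed, 168 mm when folded.
- pull_bar_mid (a point): Middle of the round dark pull bar on the hinged leaf: 10 mm thick, 96 mm long, along x, posts at +-42 mm. 95 mm from the fixed hinge line along the leaf, 29 mm above that line (22 mm above the sheet). z = the leaf's outward normal: up when closed, leaning to +y of the box by t. Fingers turned over 0.4 rad from this normal touch the sheet: the hand must lean with the leaf.
- guided_panel: Second leaf, 176 x 115 x 5 mm, thin smooth sheet whose outer face can be pushed, not over 60 N. While it still slopes (t under 1.2) fingertips pushed level against it may jam by friction: follow its rise. Origin: middle of the knee line; y points from free edge to knee, z outward (up when closed, to -y of the box when folded). Outer face 7 mm from its hinge lines.
- catch_nose (a point): Centre of the sprung 12 mm steel ball of the catch, 128 mm above the bench, on a dark 140 mm bracket outside the box's +x wall (x 100 to 120, y 92 to 122 mm in its frame). It resists from t = 1.48: 6 to 12 N, pushed on the second leaf 30 mm below the knee, takes the leaves past it; then the force drops and it snaps in front of the second leaf (t over 1.56) and holds it, right at the hard stop.
- tray_floor (a point): Centre of the top of the grey foam mat inside the box, 12 mm above the bench, axes as the box. The phone's rear shell lies on its +y half, the rest is free.
- phone_front: The phone's display, a flat black plate 130 x 64 x 6 mm (x, y, z), 36 to 63 g, lying glass face up on the bench right of the box. Origin: centre of its underside; z points out of the glass.
- phone_shell: The phone's empty dark rear shell, 132 x 66 x 10 mm (x, y, z), on the mat under the cover, long side along the box's x, centre about 71 mm from the box's middle towards +y. Origin: centre of its underside. Leave it.
- driver_green: Screwdriver with a green handle, 21 x 163 x 21 mm, lying left of the box. Origin: centre of its underside. Leave it.
- screw_dish: Round steel dish with screws, 86 mm across and 17 mm high, on the bench far right of the box. Origin: centre of its underside. Leave it.
- tweezers_blue: Tweezers lying on the bench right of the box, 12 x 122 x 8 mm. Origin: centre of the underside. Leave them.

How it is judged:
By the outcome, as a careful person would: the job done as asked, in the order asked, and still so for the second after the job is handed in, with the robot touching nothing.
It also fails if it takes over 70 s, if anything falls off the work surface, if the arm or the gripper's body presses on something with over 40 N, if the wrist force passes 120 N, or if a joint passes its speed limit or range.

## Working session

There is one attempt and no reset: what is moved stays moved. The work goes in short steps, Python scripts to look and compute and a tool call to move; the robot and the scene stay as the last step left them, time stands still between calls to the robot, and variables do not carry over. Pictures are saved under pics/ and viewed, at most 11 in all, crops included, and the job is handed in when it is done.

Besides the shell and the picture viewer there is one more tool, called in YAML: its name, and indented under it one key for each argument. carry_out: Moves the arm, as the interface text tells. Its arguments: {"type":"object","properties":{"series":{"type":"array","items":{"type":"object","properties":{"delta_rot":{"type":"array","items":{"type":"number"}},"travel":{"type":"array","items":{"type":"number"}},"fingers":{"type":"number"}}}},"squeeze":{"type":"number"}},"required":["series"]}

```bash
mkdir -p pics
python3 - <<'E'
from workcell import env
import cv2,numpy as np
s=env.get_state();print({k:np.round(v,3).tolist() for k,v in s.items()})
for n in ["top","side"]:
    c=env.read_camera(n)
    print(n,[c[k] for k in("fx","fy","cx","cy")],np.round(c["world_from_camera"],4).tolist())
    cv2.imwrite(f"pics/{n}0.png",c["color"][:,:,::-1])
    np.savez(f"{n}0.npz",**c)
E
```

```text
{'clock': 0.0, 'joint_pos': [-1.468, 0.314, 0.045, 1.304, 0.0, 1.431], 'qvel': [-0.001, 0.001, 0.001, 0.001, -0.001, -0.0], 'tau': [0.001, -48.063, 29.853, 0.02, -0.0, -0.0], 'tcp_pos': [0.138, -0.558, 0.23], 'orientation': [-0.001, 0.993, 0.121, 0.0], 'wrist_force': [0.824, 0.403, 0.512], 'ft_torque': [-0.021, -0.005, -0.012], 'grip_force': 0.0, 'finger_gap': 0.086}
top [425.4941437036488, 425.4941437036488, 265.1712954145016, 189.41616319543314] [[-0.0131, 0.9973, -0.0725, 0.4466], [-0.9996, -0.015, -0.0259, -0.0243], [-0.027, 0.0721, 0.997, 1.2327], [0.0, 0.0, 0.0, 1.0]]
side [439.51689925737224, 439.51689925737224, 257.46258838541166, 192.05434766535762] [[0.9978, -0.0163, 0.0647, 0.604], [0.0643, 0.4903, -0.8692, -0.9955], [-0.0176, 0.8714, 0.4903, 0.6667], [0.0, 0.0, 0.0, 1.0]]
```

View pics/top0.png

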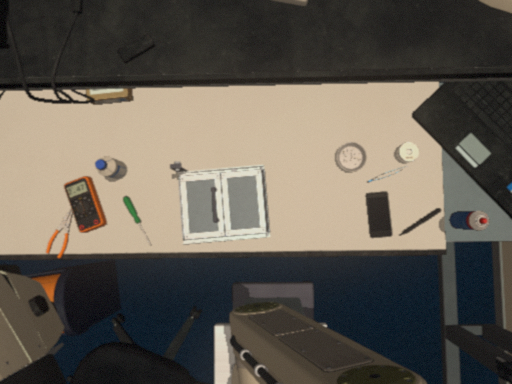

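View pics/side0.png

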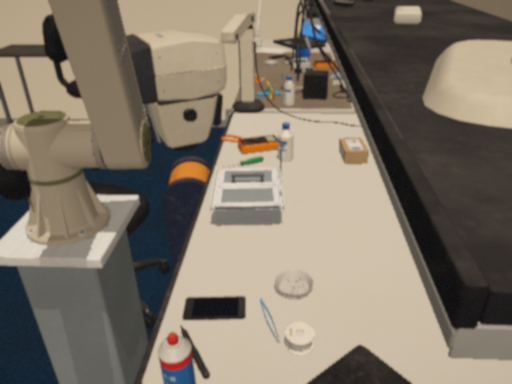

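The top view shows the box at columns 180–269, rows 166–243, with the pull bar near (214,205) and the catch near (178,168). The phone is at (378,214). I'll enlarge both areas.

Run:
```python
import cv2,numpy as np
c=np.load("top0.npz")["color"][:,:,::-1]
a=cv2.resize(c[155:255,165:285],None,fx=6,fy=6,interpolation=cv2.INTER_CUBIC)[:590]
cv2.imwrite("pics/boxz.png",a)
g=cv2.cvtColor(c,cv2.COLOR_BGR2GRAY)
m=(g[180:250,355:398]<75).astype(np.uint8)
cnt=max(cv2.findContours(m,0,1)[0],key=cv2.contourArea)
print(cv2.minAreaRect(cnt+np.array([355,180])), cv2.boxPoints(cv2.minAreaRect(cnt+np.array([355,180]))))
```

```text
((378.4539794921875, 214.23709106445312), (43.82062911987305, 20.8804931640625), 83.8844985961914) [[365.73898 193.56369]
 [386.50064 191.33923]
 [391.16898 234.91049]
 [370.40732 237.13495]]
```

View pics/boxz.png

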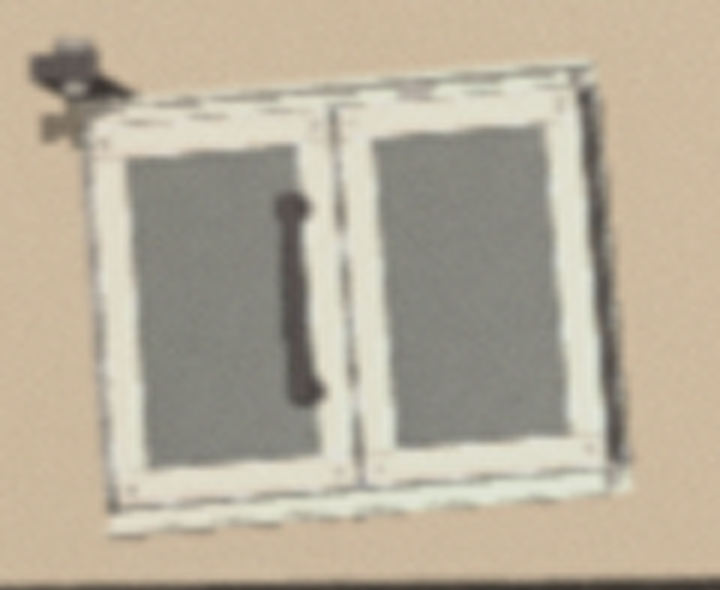

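The enlargement shows the knee line running (330,108)–(360,485). The bar ends are at (291,205) and (306,393). The cover edges are at x≈92–115 on the left and 580–605 on the right. The catch is at top left.

```bash
cat > h.py <<'E'
import numpy as np
from scipy.spatial.transform import Rotation as R
def ray(c,u,v,z):
    T=c["world_from_camera"];d=T[:3,:3]@np.array([(u-c["cx"])/c["fx"],-(v-c["cy"])/c["fy"],-1]);o=T[:3,3]
    return o+d*(z-o[2])/d[2]
def proj(c,p):
    T=c["world_from_camera"];q=T[:3,:3].T@(np.asarray(p)-T[:3,3])
    return np.array([c["cx"]+c["fx"]*q[0]/-q[2],c["cy"]-c["fy"]*q[1]/-q[2]])
E
python3 - <<'E'
from h import *
import cv2
c=np.load("top0.npz")
f=lambda u,v,z:ray(c,(u+.5)/6-.5+165,(v+.5)/6-.5+155,z)
kt,kb=f(330,108,.06),f(360,485,.06);bt,bb=f(291,205,.085),f(306,393,.085)
lt,lb=f(92,135,.06),f(115,510,.06);rt,rb=f(580,85,.06),f(605,465,.06)
for n,a,b in(("knee",kt,kb),("bar",bt,bb),("left",lt,lb),("right",rt,rb)):
    d=a-b;print(n,((a+b)/2).round(4),np.linalg.norm(d).round(4),"yaw",np.arctan2(d[1],d[0]).round(4))
d=(rt+rb)/2-(lt+lb)/2;print(np.linalg.norm(d),"yaw",np.arctan2(d[0],-d[1]))
P=[ray(c,u,v,.006) for u,v in[[365.74,193.56],[386.5,191.34],[391.17,234.91],[370.41,237.13]]]
print(np.round(P,4),np.mean(P,0)); d=P[0]-P[3];print(np.arctan2(d[1],d[0]),np.linalg.norm(d),np.linalg.norm(P[0]-P[1]))
# fit with side view for box: project predicted corners
s=np.load("side0.npz")
cv2.imwrite("pics/sidez.png",np.hstack([cv2.resize(s["color"][155:235,200:295,::-1],None,fx=5,fy=5,interpolation=2)]))
E
```

```text
knee [0.4937 0.1259 0.06  ] 0.1744 yaw 0.0738
bar [0.4915 0.1438 0.085 ] 0.0852 yaw 0.0754
left [0.4833 0.2378 0.06  ] 0.1735 yaw 0.0627
right [0.502  0.0117 0.06  ] 0.1753 yaw 0.0529
0.22689780186733274 yaw 0.08259345711174285
[[ 0.5195 -0.281   0.006 ]
 [ 0.525  -0.3404  0.006 ]
 [ 0.4006 -0.3495  0.006 ]
 [ 0.395  -0.2905  0.006 ]] [ 0.46004042 -0.31536829  0.006     ]
0.07606340181351506 0.12489796405661503 0.05963299226639612
```

View pics/sidez.png

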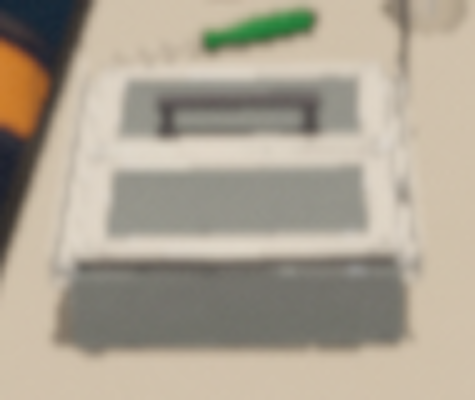

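The side view confirms the box layout: bar at the top, hinge at the far +y end. My estimates are box origin (0.493, 0.1235), yaw 0.075, and phone centre (0.460, -0.315), yaw 0.076. I'll move above the bar, turning the wrist by about +2.97 rad so joint 6 stays in range.

carry_out:
  series:
    - {"delta_rot": [0, 0, 0.99], "travel": [1, 1, 0], "fingers": -1}
    - {"delta_rot": [0, 0, 0.99], "travel": [1, 1, 0], "fingers": -1}
    - {"delta_rot": [0, 0, 0.99], "travel": [1, 1, 0], "fingers": -1}
    - {"delta_rot": [0, 0, 0.99], "travel": [1, 1, 0], "fingers": -1}
    - {"delta_rot": [0, 0, 0.99], "travel": [1, 1, 0], "fingers": -1}

```text
clock: 0.72
tcp_pos: [0.2638, -0.4321, 0.2309]
orientation: [-0.0, 0.932, 0.362, 0.0]
wrist_force: [1.1, 0.0, 1.0]
finger_gap: 0.0855
grip_force: 0.0
```

carry_out:
  series:
    - {"delta_rot": [0, 0, 0.99], "travel": [1, 1, 0], "fingers": -1}
    - {"delta_rot": [0, 0, 0.99], "travel": [1, 1, 0], "fingers": -1}
    - {"delta_rot": [0, 0, 0.99], "travel": [1, 1, 0], "fingers": -1}
    - {"delta_rot": [0, 0, 0.99], "travel": [1, 1, 0], "fingers": -1}
    - {"delta_rot": [0, 0, 0.99], "travel": [1, 1, 0], "fingers": -1}

```text
clock: 1.35
tcp_pos: [0.3888, -0.3071, 0.231]
orientation: [-0.0, 0.815, 0.579, -0.0]
wrist_force: [-0.1, -0.0, -0.6]
finger_gap: 0.0852
grip_force: 0.0
```

carry_out:
  series:
    - {"delta_rot": [0, 0, 0.99], "travel": [1, 1, 0], "fingers": -1}
    - {"delta_rot": [0, 0, 0.99], "travel": [1, 1, 0], "fingers": -1}
    - {"delta_rot": [0, 0, 0.99], "travel": [1, 1, 0], "fingers": -1}
    - {"delta_rot": [0, 0, 0.99], "travel": [1, 1, 0], "fingers": -1}
    - {"delta_rot": [0, 0, 0.99], "travel": [0, 1, 0], "fingers": -1}

```text
clock: 1.98
tcp_pos: [0.4894, -0.1822, 0.2306]
orientation: [-0.0, 0.648, 0.762, 0.0]
wrist_force: [-0.5, 0.3, -1.3]
finger_gap: 0.0853
grip_force: 0.0
```

carry_out:
  series:
    - {"delta_rot": [0, 0, 0.99], "travel": [0, 1, 0], "fingers": -1}
    - {"delta_rot": [0, 0, 0.99], "travel": [0, 1, 0], "fingers": -1}
    - {"delta_rot": [0, 0, 0.99], "travel": [0, 1, 0], "fingers": -1}
    - {"delta_rot": [0, 0, 0.99], "travel": [0, 1, 0], "fingers": -1}
    - {"delta_rot": [0, 0, 0.99], "travel": [0, 1, 0], "fingers": -1}

```text
clock: 2.6
tcp_pos: [0.4879, -0.0573, 0.2309]
orientation: [-0.0, 0.442, 0.897, -0.0]
wrist_force: [-0.3, 0.3, -0.5]
finger_gap: 0.0854
grip_force: 0.0
```

carry_out:
  series:
    - {"delta_rot": [0, 0, 0.99], "travel": [0, 1, 0], "fingers": 0}
    - {"delta_rot": [0, 0, 0.99], "travel": [0, 1, 0], "fingers": 0}
    - {"delta_rot": [0, 0, 0.99], "travel": [0, 1, 0], "fingers": 0}
    - {"delta_rot": [0, 0, 0.99], "travel": [0, 1, 0], "fingers": 0}
    - {"delta_rot": [0, 0, 0.99], "travel": [0, 1, 0], "fingers": 0}

```text
clock: 3.22
tcp_pos: [0.4878, 0.0676, 0.2309]
orientation: [-0.0, 0.209, 0.978, -0.0]
wrist_force: [-0.5, -0.1, 0.9]
finger_gap: 0.043
grip_force: 0.0
```

carry_out:
  series:
    - {"delta_rot": [0, 0, 0.99], "travel": [0, 1, -0.8], "fingers": 0}
    - {"delta_rot": [0, 0, 0.99], "travel": [0, 1, -0.8], "fingers": 0}
    - {"delta_rot": [0, 0, 0.99], "travel": [0, 1, -0.8], "fingers": 0}
    - {"delta_rot": [0, 0, 0.99], "travel": [0, 0, -0.5], "fingers": 0}
    - {"delta_rot": [0, 0, 0.9], "travel": [0, 0, 0], "fingers": 0}

```text
clock: 3.85
tcp_pos: [0.4868, 0.1421, 0.1571]
orientation: [-0.002, -0.033, 0.999, -0.0]
wrist_force: [-0.8, -0.6, -0.2]
finger_gap: 0.0424
grip_force: 0.0
```

Run:
```python
from workcell import env
import cv2,numpy as np
s=env.get_state();print({k:np.round(s[k],4).tolist() for k in("joint_pos","tcp_pos","orientation","finger_gap")})
c=env.read_camera("wrist");print([c[k] for k in("fx","fy","cx","cy")],np.round(c["hand_eye"],4).tolist())
cv2.imwrite("pics/w1.png",c["color"][:,:,::-1])
np.savez("w1.npz",p=s["tcp_pos"],q=s["orientation"],**c)
```

```text
{'joint_pos': [0.1257, 0.2216, -0.2621, 1.0905, 0.0001, 0.0594], 'tcp_pos': [0.4868, 0.1421, 0.1571], 'orientation': [-0.0017, -0.0331, 0.9994, -0.0001], 'finger_gap': 0.0424}
[297.3186396354542, 297.3186396354542, 252.72610206296312, 191.81265981866522] [[-0.0001, 0.948, 0.3183, 0.0814], [1.0, 0.0001, 0.0001, -0.0001], [0.0, 0.3183, -0.948, -0.1421], [0.0, 0.0, 0.0, 1.0]]
```

View pics/w1.png

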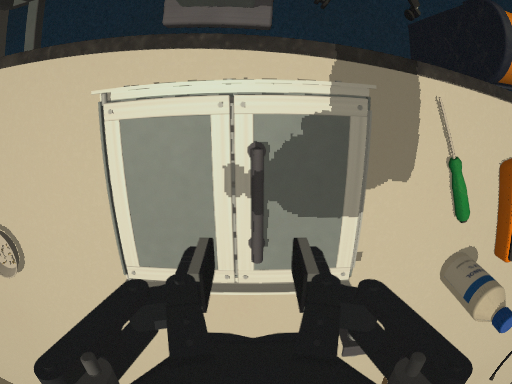

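The wrist view shows the bar axis running from (258,147) to (257,257) and the knee line from (232,97) to (235,280). I'll localise with the fisheye model.

```bash
cat >> h.py <<'E'
def wray(c,u,v,z):
    a=np.array([u-c["cx"],v-c["cy"]]);r=np.hypot(*a);th=r/c["fx"]
    d=np.array([*(np.sin(th)*a/r*[1,-1]),-np.cos(th)]);H=c["hand_eye"];q=c["q"]
    Rw=R.from_quat([q[1],q[2],q[3],q[0]]).as_matrix()
    o=Rw@H[:3,3]+c["p"];d=Rw@H[:3,:3]@d
    return o+d*(z-o[2])/d[2]
E
python3 - <<'E'
from h import *
c=np.load("w1.npz")
for n,a,b,z in(("bar",(258,147),(257,257),.085),("knee",(232,97),(235,280),.06),("L",(107,112),(128,274),.06),("R",(368,101),(348,276),.06)):
    a,b=wray(c,*a,z),wray(c,*b,z);d=b-a;print(n,a.round(4),b.round(4),((a+b)/2).round(4),np.linalg.norm(d).round(4),np.arctan2(d[1],d[0]).round(4))
E
```

```text
bar [0.4426 0.1429 0.085 ] [0.5341 0.1487 0.085 ] [0.4883 0.1458 0.085 ] 0.0917 0.0631
knee [0.4075 0.1203 0.06  ] [0.5769 0.1307 0.06  ] [0.4922 0.1255 0.06  ] 0.1698 0.0612
L [0.4213 0.0116 0.06  ] [0.5831 0.0194 0.06  ] [0.5022 0.0155 0.06  ] 0.162 0.0487
R [0.3996 0.2325 0.06  ] [0.5681 0.2434 0.06  ] [0.4838 0.2379 0.06  ] 0.1689 0.0647
```

carry_out:
  series:
    - {"delta_rot": [0, 0, 0], "travel": [0.12, 0.14, -1], "fingers": 0}
    - {"delta_rot": [0, 0, 0], "travel": [0, 0, -1], "fingers": 0}
    - {"delta_rot": [0, 0, 0], "travel": [0, 0, -0.8], "fingers": 0}
    - {"delta_rot": [0, 0, 0], "travel": [0, 0, -0.5], "fingers": 0}
    - {"delta_rot": [0, 0, 0], "travel": [0, 0, -0.2], "fingers": 0}

```text
clock: 4.53
tcp_pos: [0.4909, 0.1452, 0.0707]
orientation: [-0.0, -0.031, 1.0, -0.0]
wrist_force: [0.1, -0.2, 0.0]
finger_gap: 0.0427
grip_force: 0.0
```

carry_out:
  series:
    - {"delta_rot": [0, 0, 0], "travel": [0, 0, 0], "fingers": 0.5}
    - {"delta_rot": [0, 0, 0], "travel": [0, 0, 0], "fingers": 1}
    - {"delta_rot": [0, 0, 0], "travel": [0, 0, 0], "fingers": 1}
    - {"delta_rot": [0, 0, 0], "travel": [0, 0, 0], "fingers": 1}
  squeeze: 30

```text
clock: 5.03
tcp_pos: [0.4918, 0.1457, 0.0721]
orientation: [0.001, -0.031, 1.0, 0.0]
wrist_force: [-0.6, 2.0, 3.4]
finger_gap: 0.0085
grip_force: 29.5
```

Run:
```python
from h import *
yaw=.069;Z=R.from_euler('z',yaw)
def tcp(t,l):
    c,s=np.cos(t),np.sin(t);b=np.array([0,-.095*c+.029*s,.095*s+.029*c])
    return Z.apply(b+.010*np.array([0,-np.sin(l),-np.cos(l)]))
ts=np.arange(0,1.36,.1);ls=np.minimum(ts*.75,2)
for i in range(len(ts)-1):
    d=(tcp(ts[i+1],ls[i+1])-tcp(ts[i],ls[i]))/.025
    print(ts[i+1].round(2),d.round(2),(Z.apply([-(ls[i+1]-ls[i])/.1,0,0])).round(2))
```

```text
0.1 [-0.01  0.1   0.37] [-0.75 -0.05  0.  ]
0.2 [-0.01  0.14  0.36] [-0.75 -0.05  0.  ]
0.3 [-0.01  0.18  0.34] [-0.75 -0.05  0.  ]
0.4 [-0.01  0.21  0.32] [-0.75 -0.05  0.  ]
0.5 [-0.02  0.24  0.3 ] [-0.75 -0.05  0.  ]
0.6 [-0.02  0.27  0.28] [-0.75 -0.05  0.  ]
0.7 [-0.02  0.29  0.25] [-0.75 -0.05  0.  ]
0.8 [-0.02  0.32  0.21] [-0.75 -0.05  0.  ]
0.9 [-0.02  0.34  0.18] [-0.75 -0.05  0.  ]
1.0 [-0.02  0.35  0.15] [-0.75 -0.05  0.  ]
1.1 [-0.03  0.37  0.11] [-0.75 -0.05  0.  ]
1.2 [-0.03  0.37  0.07] [-0.75 -0.05  0.  ]
1.3 [-0.03  0.38  0.03] [-0.75 -0.05  0.  ]
```

carry_out:
  series:
    - {"delta_rot": [-0.75, -0.05, 0], "travel": [-0.01, 0.1, 0.37], "fingers": 1}
    - {"delta_rot": [-0.75, -0.05, 0], "travel": [-0.01, 0.14, 0.36], "fingers": 1}
    - {"delta_rot": [-0.75, -0.05, 0], "travel": [-0.01, 0.18, 0.34], "fingers": 1}

```text
clock: 5.4
tcp_pos: [0.4911, 0.1553, 0.098]
orientation: [0.005, -0.031, 0.993, -0.114]
wrist_force: [3.8, -1.4, -6.3]
finger_gap: 0.0088
grip_force: 29.5
```

carry_out:
  series:
    - {"delta_rot": [-0.75, -0.05, 0], "travel": [-0.01, 0.21, 0.32], "fingers": 1}
    - {"delta_rot": [-0.75, -0.05, 0], "travel": [-0.02, 0.24, 0.3], "fingers": 1}
    - {"delta_rot": [-0.75, -0.05, 0], "travel": [-0.02, 0.27, 0.28], "fingers": 1}
    - {"delta_rot": [-0.75, -0.05, 0], "travel": [-0.02, 0.29, 0.25], "fingers": 1}

```text
clock: 5.9
tcp_pos: [0.4893, 0.1801, 0.1272]
orientation: [0.01, -0.03, 0.964, -0.262]
wrist_force: [2.1, -3.6, -4.0]
finger_gap: 0.008
grip_force: 29.4
```

carry_out:
  series:
    - {"delta_rot": [-0.75, -0.05, 0], "travel": [-0.02, 0.32, 0.21], "fingers": 1}
    - {"delta_rot": [-0.75, -0.05, 0], "travel": [-0.02, 0.34, 0.18], "fingers": 1}
    - {"delta_rot": [-0.75, -0.05, 0], "travel": [-0.02, 0.35, 0.15], "fingers": 1}

```text
clock: 6.28
tcp_pos: [0.4876, 0.205, 0.1414]
orientation: [0.013, -0.029, 0.929, -0.37]
wrist_force: [0.2, -6.6, 0.3]
finger_gap: 0.0083
grip_force: 29.3
```

carry_out:
  series:
    - {"delta_rot": [-0.75, -0.05, 0], "travel": [-0.03, 0.37, 0.11], "fingers": 1}
    - {"delta_rot": [-0.75, -0.05, 0], "travel": [-0.03, 0.37, 0.07], "fingers": 1}
    - {"delta_rot": [-0.75, -0.05, 0], "travel": [-0.03, 0.38, 0.03], "fingers": 1}
    - {"delta_rot": [-0.3, 0, 0], "travel": [0, 0.1, 0], "fingers": 1}

```text
clock: 6.78
tcp_pos: [0.4854, 0.2363, 0.1476]
orientation: [0.017, -0.03, 0.874, -0.485]
wrist_force: [-1.8, -3.9, 11.6]
finger_gap: 0.0088
grip_force: 29.8
```

Run:
```python
from workcell import env
import cv2,numpy as np
s=env.get_state();print({k:np.round(s[k],4).tolist() for k in("joint_pos","tcp_pos","orientation","finger_gap","wrist_force")})
c=env.read_camera("side");t=env.read_camera("top")
a=cv2.resize(c["color"][110:235,180:320,::-1],None,fx=2.8,fy=2.8,interpolation=2)
b=cv2.resize(t["color"][130:255,150:290,::-1],None,fx=2.8,fy=2.8,interpolation=2)
cv2.imwrite("pics/b.png",np.hstack([a,b]))
```

```text
{'joint_pos': [0.6905, 0.8526, 0.3059, 1.7763, -0.761, 0.9362], 'tcp_pos': [0.4854, 0.2363, 0.1476], 'orientation': [0.0167, -0.0296, 0.8738, -0.4851], 'finger_gap': 0.0088, 'wrist_force': [-1.8335, -3.9226, 11.6145]}
```

View pics/b.png

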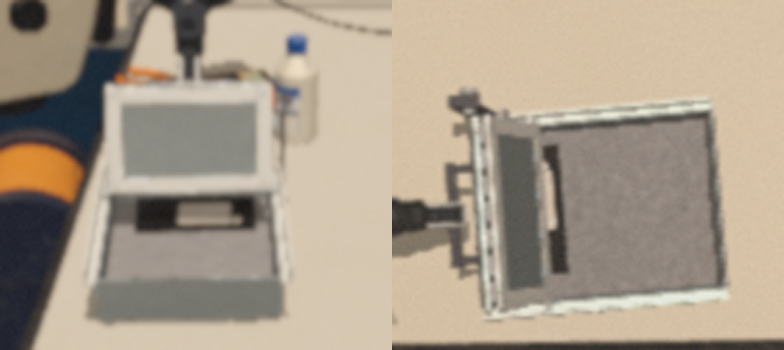

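The side view shows the tent nearly folded, and the top view shows the free edge close to the hinge end (t≈1.3). The mat and shell are visible. I'll let go of the bar and cross to the -y side.

carry_out:
  series:
    - {"delta_rot": [0, 0, 0], "travel": [0, 0, 0], "fingers": 0.4}
    - {"delta_rot": [0, 0, 0], "travel": [0, 0, 0], "fingers": 0.4}
    - {"delta_rot": [0, 0, 0], "travel": [0, 0.6, 0.4], "fingers": 0.4}
    - {"delta_rot": [0, 0, 0], "travel": [0, 0.6, 0.4], "fingers": 0.4}
    - {"delta_rot": [0, 0, 0], "travel": [0, 0.6, 0.4], "fingers": 0.4}

```text
clock: 7.5
tcp_pos: [0.485, 0.2821, 0.1756]
orientation: [0.016, -0.027, 0.875, -0.482]
wrist_force: [-0.5, 0.7, -0.2]
finger_gap: 0.0258
grip_force: 0.0
```

carry_out:
  series:
    - {"delta_rot": [0, 0, 0], "travel": [0, 0.2, 1], "fingers": 0.4}
    - {"delta_rot": [0.5, 0.03, 0], "travel": [0, 0, 1], "fingers": 0.4}
    - {"delta_rot": [0.9, 0.06, 0], "travel": [0, 0, 1], "fingers": 1}
    - {"delta_rot": [1, 0.07, 0], "travel": [0.05, -0.9, 0.6], "fingers": 1}
    - {"delta_rot": [1, 0.07, 0], "travel": [0.05, -0.9, 0], "fingers": 1}

```text
clock: 8.12
tcp_pos: [0.4881, 0.2419, 0.2668]
orientation: [0.012, -0.03, 0.945, -0.325]
wrist_force: [1.7, -0.3, 0.3]
finger_gap: 0.0003
grip_force: 0.0
```

carry_out:
  series:
    - {"delta_rot": [1, 0.07, 0], "travel": [0.05, -0.9, 0], "fingers": 1}
    - {"delta_rot": [1, 0.07, 0], "travel": [0.05, -0.9, 0], "fingers": 1}
    - {"delta_rot": [1, 0.07, 0], "travel": [0.05, -0.9, 0], "fingers": 1}
    - {"delta_rot": [1, 0.07, 0], "travel": [0.05, -0.9, 0], "fingers": 1}
    - {"delta_rot": [1, 0.07, 0], "travel": [0.05, -0.9, 0], "fingers": 1}

```text
clock: 8.75
tcp_pos: [0.4937, 0.1286, 0.266]
orientation: [0.002, -0.032, 0.996, -0.081]
wrist_force: [0.3, -0.8, -0.6]
finger_gap: -0.0001
grip_force: 0.0
```

carry_out:
  series:
    - {"delta_rot": [1, 0.07, 0], "travel": [0, -0.7, 0], "fingers": 1}
    - {"delta_rot": [1, 0.07, 0], "travel": [0, 0, -0.6], "fingers": 1}
    - {"delta_rot": [1, 0.07, 0], "travel": [0, 0, -1], "fingers": 1}
    - {"delta_rot": [1, 0.07, 0], "travel": [0, 0, -1], "fingers": 1}
    - {"delta_rot": [1, 0.07, 0], "travel": [0, 0, -1], "fingers": 1}

```text
clock: 9.38
tcp_pos: [0.4938, 0.1115, 0.1753]
orientation: [-0.007, -0.032, 0.985, 0.169]
wrist_force: [-0.2, -0.2, -1.2]
finger_gap: -0.0001
grip_force: 0.0
```

carry_out:
  series:
    - {"delta_rot": [0, 0, 0], "travel": [-0.1, 0.5, -1], "fingers": 1}
    - {"delta_rot": [0, 0, 0], "travel": [-0.05, 0.8, -0.7], "fingers": 1}
    - {"delta_rot": [0, 0, 0], "travel": [-0.05, 0.8, 0], "fingers": 1}
    - {"delta_rot": [0, 0, 0], "travel": [0, 0, 0], "fingers": 1}

```text
clock: 9.88
tcp_pos: [0.4881, 0.165, 0.1328]
orientation: [-0.008, -0.033, 0.985, 0.167]
wrist_force: [0.1, -1.3, 0.4]
finger_gap: 0.0
grip_force: 0.0
```

Run:
```python
from workcell import env
import cv2,numpy as np
from h import *
s=env.get_state();print({k:np.round(s[k],4).tolist() for k in("joint_pos","tcp_pos","orientation","wrist_force")})
c=env.read_camera("side");t=env.read_camera("top")
print(proj(t,s["tcp_pos"]),proj(c,s["tcp_pos"]))
a=cv2.resize(c["color"][110:235,180:320,::-1],None,fx=2.8,fy=2.8,interpolation=2)
b=cv2.resize(t["color"][130:255,150:290,::-1],None,fx=2.8,fy=2.8,interpolation=2)
cv2.imwrite("pics/b2.png",np.hstack([a,b]))
```

```text
{'joint_pos': [-0.0277, 0.2482, -0.3354, 1.0259, 0.334, -0.1011], 'tcp_pos': [0.4881, 0.165, 0.1328], 'orientation': [-0.0084, -0.033, 0.9854, 0.1671], 'wrist_force': [0.0779, -1.3381, 0.4451]}
[203.50949973 205.1395604 ] [246.59568304 155.73178104]
```

View pics/b2.png

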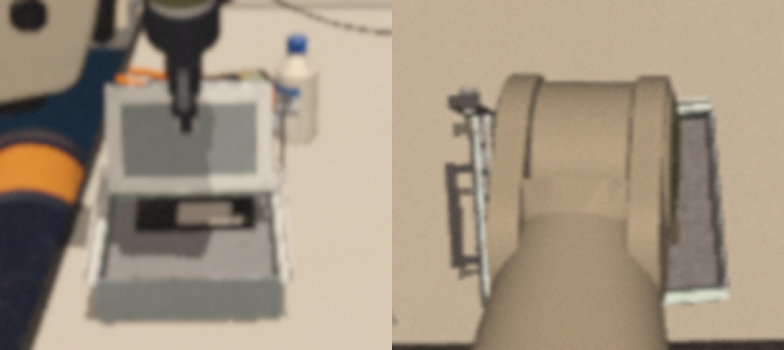

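The cover still stands. The fingertips are in front of the second leaf, just below the knee, so I'll push gently.

carry_out:
  series:
    - {"delta_rot": [0, 0, 0], "travel": [-0.02, 0.4, 0.02], "fingers": 1}
    - {"delta_rot": [0, 0, 0], "travel": [-0.02, 0.4, 0.02], "fingers": 1}
    - {"delta_rot": [0, 0, 0], "travel": [-0.02, 0.4, 0.02], "fingers": 1}

```text
clock: 10.35
tcp_pos: [0.4874, 0.1946, 0.1348]
orientation: [-0.008, -0.032, 0.985, 0.167]
wrist_force: [-0.6, -3.0, 2.0]
finger_gap: -0.0001
grip_force: 1.4
```

carry_out:
  series:
    - {"delta_rot": [0, 0, 0], "travel": [-0.02, 0.3, 0.02], "fingers": 1}
    - {"delta_rot": [0, 0, 0], "travel": [-0.02, 0.3, 0.02], "fingers": 1}

```text
clock: 10.6
tcp_pos: [0.4863, 0.2098, 0.1358]
orientation: [-0.008, -0.032, 0.985, 0.167]
wrist_force: [-0.4, -1.8, 0.2]
finger_gap: 0.0
grip_force: 0.9
```

carry_out:
  series:
    - {"delta_rot": [0, 0, 0], "travel": [-0.02, 0.25, 0.01], "fingers": 1}
    - {"delta_rot": [0, 0, 0], "travel": [-0.02, 0.15, 0.01], "fingers": 1}

```text
clock: 10.85
tcp_pos: [0.4855, 0.2192, 0.1359]
orientation: [-0.008, -0.032, 0.985, 0.167]
wrist_force: [0.1, -1.6, -1.4]
finger_gap: -0.0
grip_force: 0.5
```

carry_out:
  series:
    - {"delta_rot": [0, 0, 0], "travel": [-0.01, 0.12, 0.01], "fingers": 1}
    - {"delta_rot": [0, 0, 0], "travel": [0, 0, 0], "fingers": 1}

```text
clock: 11.1
tcp_pos: [0.4846, 0.2229, 0.1362]
orientation: [-0.008, -0.032, 0.985, 0.168]
wrist_force: [0.5, 0.3, 0.4]
finger_gap: -0.0
grip_force: 0.0
```

carry_out:
  series:
    - {"delta_rot": [0, 0, 0], "travel": [0, 0.1, 0], "fingers": 1}
    - {"delta_rot": [0, 0, 0], "travel": [0, 0, 0], "fingers": 1}

```text
clock: 11.35
tcp_pos: [0.4846, 0.2246, 0.1361]
orientation: [-0.008, -0.032, 0.985, 0.167]
wrist_force: [-0.9, -4.2, 1.2]
finger_gap: 0.0
grip_force: 1.4
```

carry_out:
  series:
    - {"delta_rot": [0, 0, 0], "travel": [0, 0.1, 0], "fingers": 1}
    - {"delta_rot": [0, 0, 0], "travel": [0, 0, 0], "fingers": 1}

```text
clock: 11.6
tcp_pos: [0.4846, 0.225, 0.1361]
orientation: [-0.008, -0.031, 0.986, 0.165]
wrist_force: [-2.8, -12.4, 4.8]
finger_gap: -0.0003
grip_force: 6.4
```

carry_out:
  series:
    - {"delta_rot": [0, 0, 0], "travel": [0, 0.08, 0], "fingers": 1}
    - {"delta_rot": [0, 0, 0], "travel": [0, 0, 0], "fingers": 1}

```text
clock: 11.85
tcp_pos: [0.4846, 0.2252, 0.1361]
orientation: [-0.008, -0.031, 0.986, 0.163]
wrist_force: [-5.0, -20.7, 7.8]
finger_gap: 0.0
grip_force: 10.1
```

The force dropped to zero near y=0.223, then the leaf went stiff at 20 N, so it has probably snapped and reached the stop. I'll back off and look.

carry_out:
  series:
    - {"delta_rot": [0, 0, 0], "travel": [0, -0.5, 0], "fingers": 1}
    - {"delta_rot": [0, 0, 0], "travel": [0, -1, 0], "fingers": 1}
    - {"delta_rot": [-0.6, -0.04, 0], "travel": [0, -1, 0.4], "fingers": 1}
    - {"delta_rot": [-0.9, -0.06, 0], "travel": [0, -1, 0.8], "fingers": 0}
    - {"delta_rot": [-0.9, -0.06, 0], "travel": [0, -1, 0.8], "fingers": -1}

```text
clock: 12.48
tcp_pos: [0.4852, 0.1161, 0.1869]
orientation: [-0.004, -0.032, 0.998, 0.047]
wrist_force: [-1.2, 0.5, -0.4]
finger_gap: 0.0354
grip_force: 0.0
```

carry_out:
  series:
    - {"delta_rot": [-0.9, -0.06, 0], "travel": [0, -1, 0.4], "fingers": -1}
    - {"delta_rot": [0, 0, 0], "travel": [0, -1, 0], "fingers": -1}
    - {"delta_rot": [0, 0, 0], "travel": [0, -1, 0], "fingers": -1}
    - {"delta_rot": [0, 0, 0], "travel": [0, -1, 0], "fingers": -1}
    - {"delta_rot": [0, 0, 0], "travel": [0, -1, 0], "fingers": -1}

```text
clock: 13.1
tcp_pos: [0.4852, -0.0085, 0.1963]
orientation: [-0.002, -0.032, 0.999, 0.003]
wrist_force: [0.0, 0.1, 0.1]
finger_gap: 0.0856
grip_force: 0.0
```

carry_out:
  series:
    - {"delta_rot": [0, 0, 0], "travel": [0, -1, 0], "fingers": -1}
    - {"delta_rot": [0, 0, 0], "travel": [0, -1, 0], "fingers": -1}
    - {"delta_rot": [0, 0, 0], "travel": [0, -1, 0], "fingers": -1}
    - {"delta_rot": [0, 0, 0], "travel": [0, -1, 0], "fingers": -1}
    - {"delta_rot": [0, 0, 0], "travel": [0, -1, 0], "fingers": -1}

```text
clock: 13.72
tcp_pos: [0.4853, -0.1337, 0.1963]
orientation: [-0.002, -0.032, 0.999, 0.003]
wrist_force: [0.7, 0.1, -0.1]
finger_gap: 0.0853
grip_force: 0.0
```

Run:
```python
from workcell import env
import cv2,numpy as np
from h import *
s=env.get_state();print({k:np.round(s[k],4).tolist() for k in("joint_pos","tcp_pos","orientation","wrist_force")})
c=env.read_camera("side");t=env.read_camera("top");np.savez("top1.npz",**t)
a=cv2.resize(c["color"][120:220,210:290,::-1],None,fx=4.9,fy=4.9,interpolation=2)
b=cv2.resize(t["color"][155:255,170:250,::-1],None,fx=4.9,fy=4.9,interpolation=2)
cv2.imwrite("pics/b3.png",np.hstack([a,b]))
Z=R.from_euler('z',.07);o=np.array([.4925,.1235,0])
for n,p in dict(knee=[0,.117,.168],kneeL=[-.088,.117,.17],kneeR=[.088,.117,.17],facetop=[.0,.110,.165],facebot=[0,.110,.06],fb148=[0,.110-.115*.09,.06],fbc=[.088,.110,.06]).items():
    q=proj(t,Z.apply(p)+o);w=proj(c,Z.apply(p)+o);print(n,((q-[170,155])*4.9+[392,0]).round(),((w-[210,120])*4.9).round())
```

```text
{'joint_pos': [-0.4309, 0.1937, -0.1982, 1.1851, 0.0042, -0.4958], 'tcp_pos': [0.4853, -0.1337, 0.1963], 'orientation': [-0.0018, -0.0324, 0.9995, 0.0032], 'wrist_force': [0.718, 0.0548, -0.0647]}
knee [399. 253.] [182.  72.]
kneeL [409. 425.] [39. 71.]
kneeR [386.  82.] [325.  66.]
facetop [414. 252.] [182.  81.]
facebot [458. 258.] [187. 234.]
fb148 [476. 256.] [187. 242.]
fbc [447. 103.] [325. 232.]
```

View pics/b3.png

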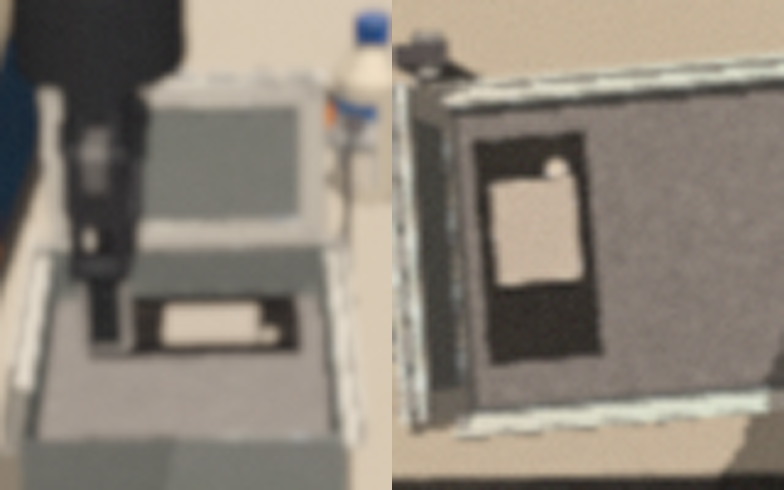

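The second leaf's lower edge is at column ≈458, which matches the fully folded prediction (458, against 476 at t=1.48). It is folded and held. Next is the phone.

carry_out:
  series:
    - {"delta_rot": [0, 0, 0.1], "travel": [-0.2, -1, 0], "fingers": -1}
    - {"delta_rot": [0, 0, 0], "travel": [-0.2, -1, 0], "fingers": -1}
    - {"delta_rot": [0, 0, 0], "travel": [-0.2, -1, 0], "fingers": -1}
    - {"delta_rot": [0, 0, 0], "travel": [-0.2, -1, 0], "fingers": -1}
    - {"delta_rot": [0, 0, 0], "travel": [-0.2, -1, 0], "fingers": -1}

```text
clock: 14.45
tcp_pos: [0.4602, -0.258, 0.1963]
orientation: [-0.002, -0.038, 0.999, 0.003]
wrist_force: [-0.8, -0.2, -0.3]
finger_gap: 0.0856
grip_force: 0.0
```

carry_out:
  series:
    - {"delta_rot": [0, 0, 0], "travel": [0, -1, -0.5], "fingers": -1}
    - {"delta_rot": [0, 0, 0], "travel": [0, -1, -1], "fingers": -1}
    - {"delta_rot": [0, 0, 0], "travel": [0, -0.3, -1], "fingers": -1}
    - {"delta_rot": [0, 0, 0], "travel": [0, 0, -0.5], "fingers": -1}
    - {"delta_rot": [0, 0, 0], "travel": [0, 0, 0], "fingers": -1}

```text
clock: 15.08
tcp_pos: [0.4594, -0.3146, 0.12]
orientation: [-0.003, -0.038, 0.999, 0.004]
wrist_force: [-0.0, -0.4, 0.3]
finger_gap: 0.0856
grip_force: 0.0
```

Run:
```python
from workcell import env
import cv2,numpy as np
s=env.get_state();print({k:np.round(s[k],4).tolist() for k in("tcp_pos","orientation","finger_gap","wrist_force")})
c=env.read_camera("wrist")
cv2.imwrite("pics/w2.png",c["color"][:,:,::-1])
np.savez("w2.npz",p=s["tcp_pos"],q=s["orientation"],**c)
```

```text
{'tcp_pos': [0.4594, -0.3146, 0.12], 'orientation': [-0.0033, -0.0375, 0.9993, 0.0039], 'finger_gap': 0.0856, 'wrist_force': [-0.0479, -0.4484, 0.258]}
```

View pics/w2.png

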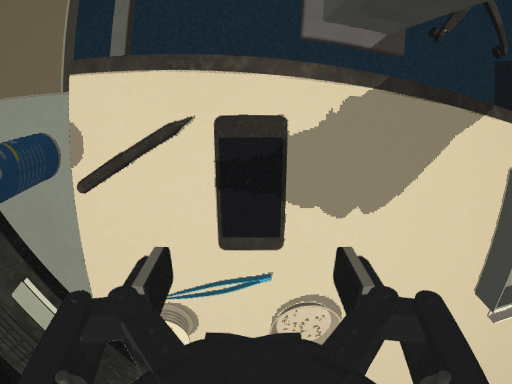

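The phone's corners are at (215,116), (287,116), (284,249) and (219,249). The tweezers lie beyond it, at (170,298)–(272,276).

Run:
```python
from h import *
c=np.load("w2.npz")
P=np.array([wray(c,u,v,.006) for u,v in[(215,116),(287,116),(284,249),(219,249)]]);print(P.round(4),P.mean(0).round(4))
d=(P[2]+P[3]-P[0]-P[1])/2;print(np.linalg.norm(d),np.arctan2(d[1],d[0]))
d=P[1]-P[0];e=P[2]-P[3];print(np.linalg.norm(d),np.linalg.norm(e),np.arctan2(-d[0],d[1]),np.arctan2(-e[0],e[1]))
for p in[(170,298),(272,276)]:print(wray(c,*p,.004).round(4))
```

```text
[[ 0.3972 -0.3509  0.006 ]
 [ 0.3927 -0.2892  0.006 ]
 [ 0.5203 -0.2782  0.006 ]
 [ 0.5249 -0.3422  0.006 ]] [ 0.4588 -0.3152  0.006 ]
0.12800489590279748 0.07711476425518687
0.06187395833410585 0.06416000635130645 0.0734582720712757 0.07111877229342148
[ 0.5957 -0.3967  0.004 ]
[ 0.5546 -0.2865  0.004 ]
```

carry_out:
  series:
    - {"delta_rot": [-0.08, -0.07, 0], "travel": [0, 0, -1], "fingers": -0.85}
    - {"delta_rot": [0, 0, 0], "travel": [0, 0, -1], "fingers": -0.85}
    - {"delta_rot": [0, 0, 0], "travel": [0, 0, -1], "fingers": -0.85}
    - {"delta_rot": [0, 0, 0], "travel": [0, 0, -1], "fingers": -0.85}
    - {"delta_rot": [0, 0, 0], "travel": [0, 0, -0.5], "fingers": -0.85}

```text
clock: 15.75
tcp_pos: [0.4603, -0.3153, 0.0087]
orientation: [0.001, -0.038, 0.999, -0.001]
wrist_force: [-0.7, -0.2, 0.4]
finger_gap: 0.0788
grip_force: 0.0
```

carry_out:
  series:
    - {"delta_rot": [0, 0, 0], "travel": [0, 0, -0.2], "fingers": -0.85}
    - {"delta_rot": [0, 0, 0], "travel": [0, 0, -0.1], "fingers": -0.85}
    - {"delta_rot": [0, 0, 0], "travel": [0, 0, 0], "fingers": -0.85}

```text
clock: 16.12
tcp_pos: [0.4605, -0.316, 0.002]
orientation: [0.001, -0.037, 0.999, -0.002]
wrist_force: [-0.8, -0.4, 0.3]
finger_gap: 0.079
grip_force: 0.0
```

carry_out:
  series:
    - {"delta_rot": [0, 0, 0], "travel": [-0.04, 0.03, 0], "fingers": -0.66}
    - {"delta_rot": [0, 0, 0], "travel": [0, 0, -0.12], "fingers": -0.66}
    - {"delta_rot": [0, 0, 0], "travel": [0, 0, 0], "fingers": -0.66}

```text
clock: 16.5
tcp_pos: [0.4588, -0.3148, -0.0018]
orientation: [0.001, -0.037, 0.999, -0.001]
wrist_force: [-0.6, 0.3, -0.1]
finger_gap: 0.0711
grip_force: 0.0
```

carry_out:
  series:
    - {"delta_rot": [0, 0, 0], "travel": [0, 0, -0.08], "fingers": -0.66}
    - {"delta_rot": [0, 0, 0], "travel": [0, 0, 0], "fingers": -0.66}

```text
clock: 16.75
tcp_pos: [0.4588, -0.3148, -0.0039]
orientation: [0.001, -0.037, 0.999, -0.001]
wrist_force: [0.2, 0.0, 0.1]
finger_gap: 0.0713
grip_force: 0.0
```

carry_out:
  series:
    - {"delta_rot": [0, 0, 0], "travel": [0, 0, -0.06], "fingers": -0.66}
    - {"delta_rot": [0, 0, 0], "travel": [0, 0, 0], "fingers": -0.66}

```text
clock: 17.0
tcp_pos: [0.4589, -0.3148, -0.0053]
orientation: [0.001, -0.037, 0.999, -0.001]
wrist_force: [0.3, 0.8, -0.0]
finger_gap: 0.0709
grip_force: 0.0
```

carry_out:
  series:
    - {"delta_rot": [0, 0, 0], "travel": [0, 0, -0.05], "fingers": -0.66}
    - {"delta_rot": [0, 0, 0], "travel": [0, 0, 0], "fingers": -0.66}

```text
clock: 17.25
tcp_pos: [0.4589, -0.3149, -0.0065]
orientation: [0.001, -0.037, 0.999, -0.001]
wrist_force: [0.6, 0.4, -0.2]
finger_gap: 0.0712
grip_force: 0.0
```

carry_out:
  series:
    - {"delta_rot": [0, 0, 0], "travel": [0, 0, -0.04], "fingers": -0.66}
    - {"delta_rot": [0, 0, 0], "travel": [0, 0, 0], "fingers": -0.66}

```text
clock: 17.5
tcp_pos: [0.4589, -0.3149, -0.0075]
orientation: [0.001, -0.037, 0.999, -0.001]
wrist_force: [-0.8, -0.4, 0.7]
finger_gap: 0.0707
grip_force: 0.0
```

carry_out:
  series:
    - {"delta_rot": [0, 0, 0], "travel": [0, 0, 0], "fingers": -0.5}
    - {"delta_rot": [0, 0, 0], "travel": [0, 0, 0], "fingers": -0.3}
    - {"delta_rot": [0, 0, 0], "travel": [0, 0, 0], "fingers": -0.3}
  squeeze: 25

```text
clock: 17.88
tcp_pos: [0.4599, -0.3146, -0.0057]
orientation: [0.002, -0.038, 0.999, -0.001]
wrist_force: [-1.1, 4.3, 11.8]
finger_gap: 0.0628
grip_force: 29.7
```

carry_out:
  series:
    - {"delta_rot": [0, 0, 0], "travel": [0, 0, 0.2], "fingers": -0.3}
    - {"delta_rot": [0, 0, 0], "travel": [0, 0, 0.2], "fingers": -0.3}
    - {"delta_rot": [0, 0, 0], "travel": [0, 0, 0], "fingers": -0.3}

```text
clock: 18.25
tcp_pos: [0.4592, -0.3152, 0.0029]
orientation: [0.001, -0.037, 0.999, -0.002]
wrist_force: [-0.3, -0.8, -0.2]
finger_gap: 0.0629
grip_force: 27.7
```

The phone is gripped. I'll lift it and carry it over the free half of the mat.

carry_out:
  series:
    - {"delta_rot": [0, 0, 0], "travel": [0, 0, 0.6], "fingers": -0.3}
    - {"delta_rot": [0, 0, 0], "travel": [0, 0, 1], "fingers": -0.3}
    - {"delta_rot": [0, 0, 0], "travel": [0, 0.4, 1], "fingers": -0.3}
    - {"delta_rot": [0, 0, 0], "travel": [0.1, 0.8, 1], "fingers": -0.3}
    - {"delta_rot": [0, 0, 0], "travel": [0.1, 0.8, 1], "fingers": -0.3}

```text
clock: 18.88
tcp_pos: [0.464, -0.2646, 0.1192]
orientation: [0.001, -0.037, 0.999, -0.002]
wrist_force: [-0.0, -0.0, -1.1]
finger_gap: 0.0627
grip_force: 27.7
```

carry_out:
  series:
    - {"delta_rot": [0, 0, 0], "travel": [0.1, 0.9, 0.4], "fingers": -0.3}
    - {"delta_rot": [0, 0, 0], "travel": [0.1, 1, 0], "fingers": -0.3}
    - {"delta_rot": [0, 0, 0], "travel": [0.1, 1, 0], "fingers": -0.3}
    - {"delta_rot": [0, 0, 0], "travel": [0.1, 1, 0], "fingers": -0.3}
    - {"delta_rot": [0, 0, 0], "travel": [0.1, 1, 0], "fingers": -0.3}

```text
clock: 19.5
tcp_pos: [0.4761, -0.1409, 0.1273]
orientation: [0.001, -0.037, 0.999, -0.001]
wrist_force: [0.2, 0.2, -0.5]
finger_gap: 0.063
grip_force: 27.7
```

carry_out:
  series:
    - {"delta_rot": [0, 0, 0], "travel": [0.1, 1, 0], "fingers": -0.3}
    - {"delta_rot": [0, 0, 0], "travel": [0.1, 1, 0], "fingers": -0.3}
    - {"delta_rot": [0, 0, 0], "travel": [0.1, 1, 0], "fingers": -0.3}
    - {"delta_rot": [0, 0, 0], "travel": [0.1, 1, 0], "fingers": -0.3}
    - {"delta_rot": [0, 0, 0], "travel": [0.1, 1, 0], "fingers": -0.3}

```text
clock: 20.12
tcp_pos: [0.4884, -0.0161, 0.1273]
orientation: [0.001, -0.037, 0.999, -0.001]
wrist_force: [0.4, -0.7, 0.3]
finger_gap: 0.063
grip_force: 27.7
```

carry_out:
  series:
    - {"delta_rot": [0, 0, 0], "travel": [0.1, 1, 0], "fingers": -0.3}
    - {"delta_rot": [0, 0, 0], "travel": [0, 1, 0], "fingers": -0.3}
    - {"delta_rot": [0, 0, 0], "travel": [0, 1, 0], "fingers": -0.3}
    - {"delta_rot": [0, 0, 0], "travel": [0, 0, 0], "fingers": -0.3}

```text
clock: 20.62
tcp_pos: [0.4907, 0.0593, 0.1273]
orientation: [0.001, -0.039, 0.999, -0.001]
wrist_force: [-0.5, 0.2, -0.8]
finger_gap: 0.0626
grip_force: 27.7
```

Run:
```python
from workcell import env
import cv2,numpy as np
s=env.get_state();print({k:np.round(s[k],4).tolist() for k in("tcp_pos","orientation","finger_gap","wrist_force","joint_pos")})
c=env.read_camera("wrist")
cv2.imwrite("pics/w3.png",c["color"][:,:,::-1])
np.savez("w3.npz",p=s["tcp_pos"],q=s["orientation"],**c)
```

```text
{'tcp_pos': [0.4907, 0.0593, 0.1273], 'orientation': [0.0005, -0.0387, 0.9992, -0.0014], 'finger_gap': 0.0626, 'wrist_force': [-0.507, 0.2285, -0.8477], 'joint_pos': [-0.0407, 0.2165, -0.3467, 1.0063, -0.0027, -0.1183]}
```

View pics/w3.png

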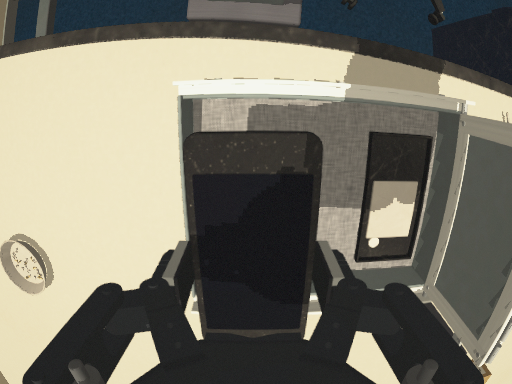

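The phone is held squarely and the free half of the mat is below. The shell is at (395,195), clear of the hand. I'll descend.

carry_out:
  series:
    - {"delta_rot": [0, 0, 0], "travel": [0.18, 0.97, 0], "fingers": -0.3}
    - {"delta_rot": [0, 0, 0], "travel": [0, 0, -0.6], "fingers": -0.3}
    - {"delta_rot": [0, 0, 0], "travel": [0, 0, -1], "fingers": -0.3}
    - {"delta_rot": [0, 0, 0], "travel": [0, 0, -1], "fingers": -0.3}
    - {"delta_rot": [0, 0, 0], "travel": [0, 0, -0.8], "fingers": -0.3}

```text
clock: 21.3
tcp_pos: [0.4948, 0.0806, 0.0406]
orientation: [-0.0, -0.037, 0.999, -0.002]
wrist_force: [0.4, -0.2, -0.7]
finger_gap: 0.0632
grip_force: 27.7
```

carry_out:
  series:
    - {"delta_rot": [0, 0, 0], "travel": [0, 0, -0.6], "fingers": -0.3}
    - {"delta_rot": [0, 0, 0], "travel": [0, 0, -0.5], "fingers": -0.3}
    - {"delta_rot": [0, 0, 0], "travel": [0, 0, -0.1], "fingers": -0.3}
    - {"delta_rot": [0, 0, 0], "travel": [0, 0, 0], "fingers": -0.3}

```text
clock: 21.8
tcp_pos: [0.4962, 0.0818, 0.0127]
orientation: [0.001, -0.037, 0.999, -0.001]
wrist_force: [0.5, -0.0, -0.4]
finger_gap: 0.0628
grip_force: 27.7
```

carry_out:
  series:
    - {"delta_rot": [0, 0, 0], "travel": [0, 0, -0.12], "fingers": -0.3}
    - {"delta_rot": [0, 0, 0], "travel": [0, 0, 0], "fingers": -0.3}

```text
clock: 22.05
tcp_pos: [0.4962, 0.0819, 0.0098]
orientation: [0.001, -0.037, 0.999, -0.001]
wrist_force: [-0.5, 0.1, -0.1]
finger_gap: 0.0626
grip_force: 27.7
```

carry_out:
  series:
    - {"delta_rot": [0, 0, 0], "travel": [0, 0, -0.06], "fingers": -0.3}
    - {"delta_rot": [0, 0, 0], "travel": [0, 0, -0.04], "fingers": -0.3}
    - {"delta_rot": [0, 0, 0], "travel": [0, 0, 0], "fingers": -0.3}

```text
clock: 22.42
tcp_pos: [0.4959, 0.0818, 0.007]
orientation: [0.001, -0.037, 0.999, -0.001]
wrist_force: [-1.4, -0.6, -1.0]
finger_gap: 0.0631
grip_force: 27.7
```

carry_out:
  series:
    - {"delta_rot": [0, 0, 0], "travel": [0, 0, -0.04], "fingers": -0.3}
    - {"delta_rot": [0, 0, 0], "travel": [0, 0, 0], "fingers": -0.3}

```text
clock: 22.68
tcp_pos: [0.4961, 0.0818, 0.0064]
orientation: [0.001, -0.037, 0.999, -0.001]
wrist_force: [-1.6, 0.2, 3.5]
finger_gap: 0.0635
grip_force: 30.0
```

carry_out:
  series:
    - {"delta_rot": [0, 0, 0], "travel": [0, 0, -0.03], "fingers": -0.3}
    - {"delta_rot": [0, 0, 0], "travel": [0, 0, 0], "fingers": -0.3}

```text
clock: 22.92
tcp_pos: [0.4961, 0.0819, 0.0063]
orientation: [0.001, -0.037, 0.999, -0.001]
wrist_force: [-2.9, -0.8, 10.5]
finger_gap: 0.0629
grip_force: 34.0
```

It is in contact with the mat. I'll release gently and lift straight up.

carry_out:
  series:
    - {"delta_rot": [0, 0, 0], "travel": [0, 0, 0.04], "fingers": -0.3}
    - {"delta_rot": [0, 0, 0], "travel": [0, 0, 0], "fingers": -0.6}
    - {"delta_rot": [0, 0, 0], "travel": [0, 0, 0], "fingers": -0.8}
    - {"delta_rot": [0, 0, 0], "travel": [0, 0, 0.1], "fingers": -0.8}
    - {"delta_rot": [0, 0, 0], "travel": [0, 0, 0.3], "fingers": -0.8}

```text
clock: 23.55
tcp_pos: [0.4956, 0.0818, 0.0162]
orientation: [0.0, -0.037, 0.999, -0.001]
wrist_force: [0.0, -0.2, -0.4]
finger_gap: 0.0769
grip_force: 0.0
```

carry_out:
  series:
    - {"delta_rot": [0, 0, 0], "travel": [0, 0, 0.6], "fingers": -0.8}
    - {"delta_rot": [0, 0, 0], "travel": [0, 0, 1], "fingers": -0.8}
    - {"delta_rot": [0, 0, 0], "travel": [0, 0, 1], "fingers": -0.8}
    - {"delta_rot": [0, 0, 0], "travel": [0, 0, 1], "fingers": -0.8}
    - {"delta_rot": [0, 0, 0], "travel": [0, 0, 1], "fingers": -0.8}

```text
clock: 24.18
tcp_pos: [0.4962, 0.0819, 0.1334]
orientation: [0.002, -0.037, 0.999, -0.001]
wrist_force: [0.5, 0.4, -0.8]
finger_gap: 0.0773
grip_force: 0.0
```

carry_out:
  series:
    - {"delta_rot": [0, 0, 0], "travel": [0, -1, 1], "fingers": -0.8}
    - {"delta_rot": [0, 0, 0], "travel": [0, -1, 1], "fingers": -0.8}
    - {"delta_rot": [0, 0, 0], "travel": [0, -1, 0], "fingers": -0.8}
    - {"delta_rot": [0, 0, 0], "travel": [0, -1, 0], "fingers": -0.8}
    - {"delta_rot": [0, 0, 0], "travel": [0, -1, 0], "fingers": -0.8}

```text
clock: 24.8
tcp_pos: [0.4961, -0.044, 0.1828]
orientation: [0.002, -0.037, 0.999, -0.002]
wrist_force: [-0.0, -1.3, -0.3]
finger_gap: 0.0765
grip_force: 0.0
```

carry_out:
  series:
    - {"delta_rot": [0, 0, 0], "travel": [0, -1, 0], "fingers": -0.8}
    - {"delta_rot": [0, 0, 0], "travel": [0, -1, 0], "fingers": -0.8}
    - {"delta_rot": [0, 0, 0], "travel": [0, -1, 0], "fingers": -0.8}
    - {"delta_rot": [0, 0, 0], "travel": [0, -1, 0], "fingers": -0.8}
    - {"delta_rot": [0, 0, 0], "travel": [0, 0, 0], "fingers": -0.8}

```text
clock: 25.42
tcp_pos: [0.4962, -0.1446, 0.1824]
orientation: [0.002, -0.036, 0.999, -0.002]
wrist_force: [-0.6, 0.5, -0.4]
finger_gap: 0.0767
grip_force: 0.0
```

Run:
```python
from workcell import env
import cv2,numpy as np
t=env.read_camera("top")["color"];o=np.load("top1.npz")["color"]
f=lambda i:cv2.resize(i[155:255,170:275,::-1],None,fx=3.7,fy=3.7,interpolation=2)
cv2.imwrite("pics/b4.png",np.hstack([f(o),f(t)]))
```

```text
(no output)
```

View pics/b4.png

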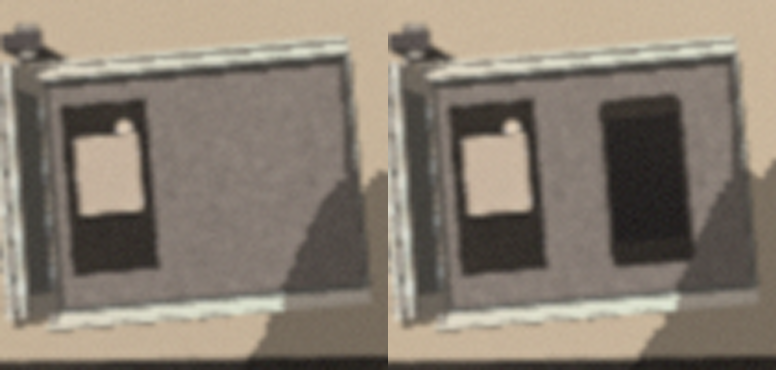

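The display lies flat on the mat at about (647,180), beside the shell, which has not moved. The leaves are still folded against the hinge side.

```bash
python3 -c "
from workcell import env
print(env.hand_in())"
```

```text
the job is handed in; nothing more can be done
None
```

The job is handed in: the cover is folded up, apparently with the catch snapped in (judged from the force drop and the leaf's position, since I couldn't see the ball), and the display lies face up and flat on the mat beside the shell, which hasn't moved.

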